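# Seat a wood specimen in the measuring-stage holder and clamp it

### The job

Put the rectangular wood specimen, foot down, into the well of the stage holder and press it until you feel it sit fully home on the bottom. Only then swing the hinged clamp bar over and shut it fully down on the specimen. Leave the jar, the round wood disc and the brush where they are.

Things in the scene. Friction and masses are not known exactly. Their poses are not given: they have to be found in the camera images.
- block_center (a point): Centre (half-way up) of the loose rectangular wood specimen, 50 mm tall: an aluminium foot 56 x 34 mm, 16 mm high, and on it a brown ring-marked wood section 52 x 30 mm, 34 mm high. x axis along the 56 mm, y across the 34 mm, z up; underside 25 mm below this point. Starts standing on the table near the jar and the disc; 80 to 170 g. Either way round fits the well.
- well (a point): Centre of the mouth of the holder's rectangular well, 42 mm above the table. x: along the well's 59 mm length, towards the clamp's hinge; y: across its 37 mm width; z up. 1.5 mm clearance each side of the specimen's foot, 3 mm lead-in bevel. With the specimen fully home its underside is 16 mm below the mouth, its top 34 mm above it.
- holder: The fixed stage holder: aluminium well block 96 x 74 mm on a black plate 190 x 110 x 8 mm, small knob on its +y side. Origin on the table below the well's centre, axes as the well's. The floor of the well is a stiff plate that starts 3 to 10 mm too high, so the specimen first rests that much proud; 6 to 8 N pushes it down to a hard stop and it stays there. 25 N does no harm.
- hinge (a point): Hinge axis of the clamp: 75 mm from the well's centre along the well's +x and 43.5 mm above its mouth, between two dark lugs that reach 51 mm above the mouth. Axes as the well's; the hinge axis is y.
- clamp_tip (a point): On the outer face (upper face when shut) of the black tab, 30 x 34 x 10 mm, at the free end of the dark steel clamp bar (20 mm wide, 8 mm thick): 125 mm from the hinge axis along the bar, 5 mm to the outer side. The bar ends 140 mm from the hinge. z points out of the outer face, x from the tab to the hinge. Pushing the outer face shuts the clamp.
- clamp (a joint): Angle of the clamp bar, rad: 0 shut (level, its rubber pad on top of a fully home specimen), 1.57 upright, 2.2 fully open, leaning away from the well. Starts at 1.75 to 2.1. The hinge is stiff and the bar stays where it is left: 0.12 N m, 1 to 2 N at the tab.
- jar_center (a point): Centre of a small glass jar with black cap, 48 mm across and 60 mm high, standing on the table; leave it.
- disc_center (a point): Centre of a loose round wood disc with rings and bark, 68 mm across and 22 mm high, lying on the table; leave it.
- brush_grip (a point): Handle of a small brush, 150 mm long, lying on the table at the far left; leave it.

How it is judged:
By the outcome, as a careful person would: the job done as asked, in the order asked, and still so for the second after the job is handed in, with the robot touching nothing.
It also fails if it takes over 64 s, if anything falls off the work surface, if the arm or the gripper's body presses on something with over 40 N, if the wrist force passes 120 N, or if a joint passes its speed limit or range.

### The arm

A 6-joint arm with a two-finger parallel gripper is mounted at the origin on the work surface. World frame = base frame: x ahead of the robot, y to its left, z up, the work surface at z = 0. Lengths are in mm, angles in rad, forces in N, time in s.
With the tool pointing down it reaches from about 300 to 775 mm from the base axis. Payload 14.6 kg.
Tool frame: the origin (TCP) lies between the finger pads; the fingertips stand 19 mm ahead of it and the grasp point (between the pads) is the TCP; x points along the fingers, y is the direction in which the jaws open and shut, and the axes are right-handed (so a half turn about x gives the same grasp; the last joint's range is limited). The gripper opens to 94 mm and grips with 3 to 60 N. Pads are 16 mm wide; open, the fingers measure 119 mm over their backs; the gripper's body (75 mm by 177 mm) begins 78 mm behind the grasp point.
Start: joints at [-1.214, 0.3, 1.521, -0, 1.321, -0.067], TCP at [226.167, -501.336, 203.246] pointing down, gripper open.
Joint ranges: [-3.03, 3.03], [-0.79, 2.21], [0.23, 2.52], [-1.04, 4.18], [0, 3.07], [-2.55, 2.55]. Speed limits (rad/s): [2.22, 2.22, 2.57, 3.14, 3.14, 3.14].

### API

Orientations are given as [roll, pitch, yaw] about the fixed x, y, z axes, in that order (R = Rz(yaw) Ry(pitch) Rx(roll)).
In Python, from cell import manip gives the robot as it stands.
- The arm moves only by the tool jog_arm, never from a script. Its argument "series" is one flat list of numbers, 7 for each row, row after row: the turn, a rotation vector about the world's x, y, z in rad, then the shift along the world's x, y, z in m, then the opening, from -1 (shut) to 1 (fully open). A call has 1 to 20 rows; each row is the pose to reach, as a shift and turn from the pose commanded when the call began; what a row does not reach only later rows make up. A row lasts 1/8 s, in which the tool goes at most 62.5 mm and 10.7 degrees, less where a joint would pass 70% of its speed; a pose out of reach is approached as far as the arm can. A call with a gripper value outside its range is refused whole. The fingers move at their own pace and stop on an object; "squeeze" is the grip in N (left out, the last holds). Time passes only in rows, so rows that repeat a pose let the fingers close. It gives the time, the measured TCP pose, the force and the opening at its end, in the units of the state.
- manip.read_state(): the state, without advancing time (a new reading comes with each control period).
- manip.camera(name): name is "scene" or "top" or "wrist"; returns a dict with "color" (420x560x3 uint8, blue, green, red), "range_z" (420x560 float32, mm along the optical axis (not along the pixel's ray), 0 where there is no reading), "fx", "fy", "cx", "cy" (pixels), "D" ([k1, k2, p1, p2, k3] as OpenCV has them; the pictures are not rectified), "pose" (4x4, takes a point from camera to world coordinates); the wrist camera has in their place "mount" (4x4, takes a point from camera to tool coordinates, whose origin is the TCP and whose axes are the tool frame's). Camera axes: x right, y down, z forward; pixel columns grow to the right and rows downward; lengths in mm; the calibration is good to about 2 mm. A picture is of the moment at which its call begins: read the wrist's pose just before it.
- manip.sign_off(): hands the job in, once; it reports no verdict.
The state is a dict: "clock": time; "joints": joint angles; "qd": joint speeds; "effort": joint torques, N m; "eef_pos": TCP position; "eef_rot": TCP orientation; "wrist_force": force on the tool from outside, world axes, zero at the start; "moment": the same for the moment, N m; "finger_gap": finger opening in mm.
Only numpy, scipy, OpenCV 4.12 (cv2) and the standard library are available. Lean on these libraries where they do the work, as an engineer would, in place of code of your own. Each camera call takes 0.05 s, during which the arm holds its last target.

## Working session

There is one attempt and no reset: what is moved stays moved. The work goes in short steps, Python scripts to look and compute and a tool call to move; the robot and the scene stay as the last step left them, time stands still between calls to the robot, and variables do not carry over. Pictures are saved under pics/ and viewed, and the job is handed in when it is done.

Besides the shell and the picture viewer there is one more tool, called after "Emit:" as name(argument=value, ...), one argument or row to a line, values as JSON. jog_arm: Moves the arm, as the interface text tells. Its arguments: {"type":"object","properties":{"series":{"type":"array","items":{"type":"number"}},"squeeze":{"type":"number"}},"required":["series"]}

```bash
ls; mkdir -p pics; python3 - <<'E'
from cell import manip
import cv2,numpy as np
print(manip.read_state())
for n in ["scene","top","wrist"]:
    c=manip.camera(n); cv2.imwrite(f"pics/{n}0.png",c["color"]); np.savez(f"pics/{n}0.npz",**c)
    print(n,{k:(v if k not in("color","range_z") else v.shape) for k,v in c.items()})
E
```

```text
pics
{'clock': 0.0, 'joints': array([-1.21360280e+00,  3.00494275e-01,  1.52157198e+00,  3.07597469e-06,
        1.32070161e+00, -6.65829810e-02]), 'qd': array([ 3.12404170e-05, -4.44672465e-04,  1.69476365e-03, -1.86403373e-04,
        1.49927792e-03, -7.58625103e-04]), 'effort': array([ 2.29265161e-04, -5.31799507e+01, -3.52732408e+01,  7.08829612e-02,
        2.43914605e-02, -1.20249942e-04]), 'eef_pos': array([ 226.07775608, -501.0987558 ,  202.6774694 ]), 'eef_rot': array([-1.63991447,  1.5696211 ,  1.92545393]), 'wrist_force': array([ 0.78526354,  0.81684813, -0.16616098]), 'moment': array([ 0.0173977 ,  0.02280266, -0.0098557 ]), 'finger_gap': 94.12147262516827}
scene {'color': (420, 560, 3), 'range_z': (420, 560), 'fx': 399.94198054624076, 'fy': 399.94198054624076, 'cx': 284.57928708489777, 'cy': 216.26664106473123, 'D': array([-0.11304127,  0.        ,  0.        ,  0.        ,  0.        ]), 'pose': array([[-7.74475851e-01,  4.26754740e-01, -4.66977033e-01,
         9.16431743e+02],
       [ 6.32571553e-01,  5.29851323e-01, -5.64898935e-01,
         5.76516539e+02],
       
[... 628 characters left out ...]
24e-01,
         1.22687282e+03],
       [ 0.00000000e+00,  0.00000000e+00,  0.00000000e+00,
         1.00000000e+00]])}
wrist {'color': (420, 560, 3), 'range_z': (420, 560), 'fx': 298.9753576171509, 'fy': 298.9753576171509, 'cx': 275.4833376334654, 'cy': 210.44103952890165, 'D': array([0.00670543, 0.        , 0.        , 0.        , 0.        ]), 'mount': array([[-4.07583914e-04, -2.32065601e-01,  9.72700052e-01,
        -1.80966470e+02],
       [ 9.99999307e-01, -1.16857057e-03,  1.40226785e-04,
         3.29626157e-01],
       [ 1.10412684e-03,  9.72699435e-01,  2.32065917e-01,
        -6.62280553e+01],
       [ 0.00000000e+00,  0.00000000e+00,  0.00000000e+00,
         1.00000000e+00]])}
```

View pics/scene0.png

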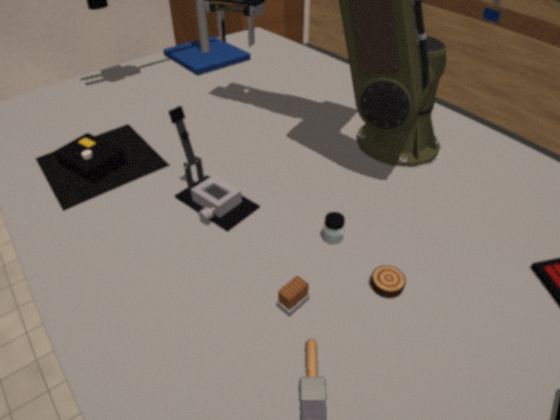

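View pics/top0.png

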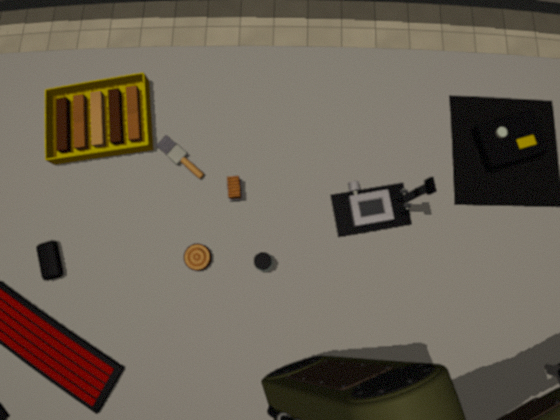

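View pics/wrist0.png

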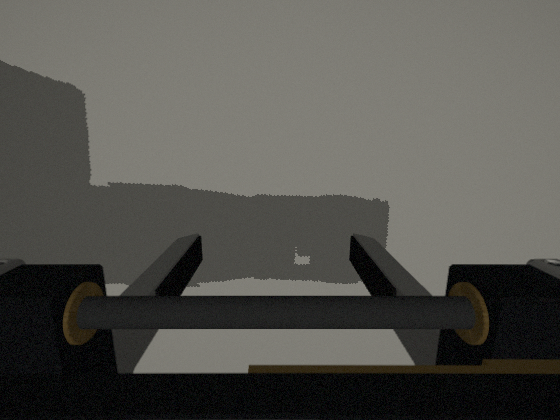

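The scene view shows the specimen at (293,293), the holder well at (216,190), the bar up to (178,115), the jar at (334,228), the disc at (388,280) and the brush at (312,370). The top view shows the specimen at (234,187), the well at (371,207) and the tab at (430,185). The wrist view shows only the table.

```bash
cat > h.py <<'E'
import numpy as np,cv2
def load(n): return dict(np.load(f"pics/{n}.npz"))
def K(c): return np.array([[c["fx"],0,c["cx"]],[0,c["fy"],c["cy"]],[0,0,1.]])
def unproj_all(c,T):
    h,w=c["range_z"].shape
    u,v=np.meshgrid(np.arange(w),np.arange(h))
    p=cv2.undistortPoints(np.stack([u,v],-1).reshape(-1,1,2).astype(np.float64),K(c),c["D"]).reshape(h,w,2)
    z=c["range_z"].astype(float)
    P=np.concatenate([p*z[...,None],z[...,None]],-1)
    W=P@T[:3,:3].T+T[:3,3]; W[z<=0]=np.nan
    return W
def proj(c,T,X):
    Ti=np.linalg.inv(T); X=np.atleast_2d(X).astype(float)
    r,_=cv2.Rodrigues(Ti[:3,:3])
    return cv2.projectPoints(X,r,Ti[:3,3],K(c),c["D"])[0].reshape(-1,2)
def ray(c,T,uv):
    p=cv2.undistortPoints(np.array(uv,float).reshape(-1,1,2),K(c),c["D"]).reshape(-1,2)
    d=np.c_[p,np.ones(len(p))]@T[:3,:3].T
    return T[:3,3],d/np.linalg.norm(d,axis=1)[:,None]
E
python3 - <<'E'
from h import *
for n in["scene0","top0"]:
    c=load(n);W=unproj_all(c,c["pose"])
    pts={"scene0":[(293,288),(293,293),(216,190),(178,115),(334,222),(388,280),(312,350),(250,250)],"top0":[(234,187),(371,207),(430,185),(263,260),(197,257),(192,170),(300,200),(340,225),(384,200)]}[n]
    for p in pts: print(n,p,W[p[1],p[0]].round(1))
for n,(x0,x1,y0,y1) in {"scene0":(150,350,90,320),"top0":(180,450,150,280)}.items():
    c=load(n)["color"][y0:y1,x0:x1]; s=min(800/(x1-x0),600/(y1-y0)); cv2.imwrite(f"pics/{n}_crop.png",cv2.convertScaleAbs(cv2.resize(c,None,fx=s,fy=s,interpolation=cv2.INTER_CUBIC),alpha=1.6))
E
```

```text
scene0 (293, 288) [619.3 243.1  50. ]
scene0 (293, 293) [627.  252.2  50.9]
scene0 (216, 190) [ 565.6 -110.8   29.7]
scene0 (178, 115) [ 590.9 -197.4  205.9]
scene0 (334, 222) [444.4 170.4  58.5]
scene0 (388, 280) [449.8 332.4  24.8]
scene0 (312, 350) [663.6 347.1  19.6]
scene0 (250, 250) [6.014e+02 7.870e+01 5.000e-01]
top0 (234, 187) [612.5 238.5  48.2]
top0 (371, 207) [ 572.5 -100.3   31.1]
top0 (430, 185) [ 589.4 -198.6  218.8]
top0 (263, 260) [434.4 160.2  60.9]
top0 (197, 257) [439.6 326.5  23.9]
top0 (192, 170) [661.4 352.9  17.9]
top0 (300, 200) [592.5  75.4  -1.3]
top0 (340, 225) [528.8 -25.5  11.9]
top0 (384, 200) [ 589.5 -131.6   38. ]
```

View pics/scene0_crop.png

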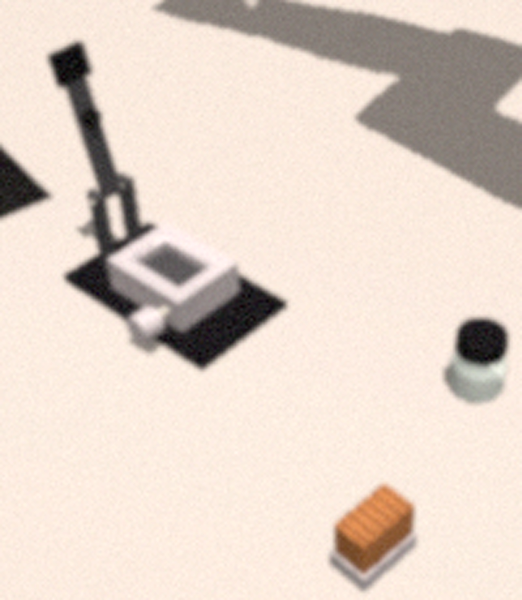

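View pics/top0_crop.png

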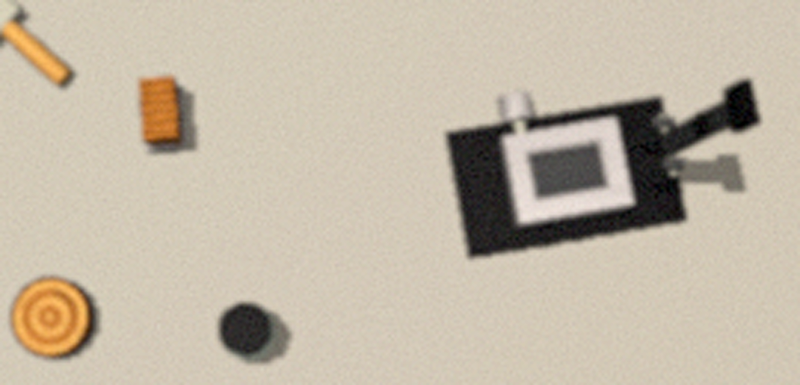

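```bash
cat >> h.py <<'E'
from scipy.spatial.transform import Rotation as Rn
def Ttool(pos,rot):
    T=np.eye(4);T[:3,:3]=Rn.from_euler("xyz",rot).as_matrix();T[:3,3]=pos;return T
E
python3 - <<'E'
from h import *
print(Ttool([0,0,0],[-1.63991447,  1.5696211 ,  1.92545393])[:3,:3].round(3))
for n in["scene0","top0"]:
    c=load(n);W=unproj_all(c,c["pose"])
    def sel(xr,yr,zr):
        m=(W[...,0]>xr[0])&(W[...,0]<xr[1])&(W[...,1]>yr[0])&(W[...,1]<yr[1])&(W[...,2]>zr[0])&(W[...,2]<zr[1]);return W[m]
    for nm,a in {"spec":((560,680),(190,300),(40,60)),"wellblk":((500,640),(-180,-40),(35,48)),"lug":((520,680),(-230,-130),(50,105)),"bar":((520,680),(-260,-100),(110,240)),"tab":((520,680),(-260,-100),(185,240)),"jar":((400,480),(120,210),(45,70)),"disc":((390,490),(270,380),(14,35))}.items():
        p=sel(*a)
        if len(p)<4: print(n,nm,len(p));continue
        r=cv2.minAreaRect(p[:,:2].astype(np.float32))
        print(n,nm,len(p),"mean",p.mean(0).round(1),"zmed",np.median(p[:,2]).round(1),"rect",np.round(r[0],1),np.round(r[1],1),round(r[2],1))
E
```

```text
[[-0.     0.411 -0.912]
 [ 0.001 -0.912 -0.411]
 [-1.    -0.001 -0.   ]]
scene0 spec 441 mean [619.7 243.6  48.9] zmed 49.6 rect [617.6 241.8] [52.8 30.5] 5.8
scene0 wellblk 762 mean [578.6 -98.2  40.6] zmed 41.1 rect [ 593.8 -111. ] [111.2 132.1] 10.0
scene0 lug 283 mean [ 589.  -169.4   79. ] zmed 82.8 rect [ 588.5 -171.6] [46.6 20.5] 12.6
scene0 bar 513 mean [ 592.6 -189.3  174.8] zmed 178.5 rect [ 591.9 -190. ] [38.  34.5] 5.4
scene0 tab 233 mean [ 593.7 -196.5  206.4] zmed 207.3 rect [ 592.7 -198.1] [37.9 18.2] 7.2
scene0 jar 304 mean [439.7 166.8  57.5] zmed 59.2 rect [436.3 163.9] [43.  41.9] 23.8
scene0 disc 808 mean [446.9 329.7  22.4] zmed 22.8 rect [444.9 327.7] [69.1 66.1] 40.5
top0 spec 271 mean [614.4 239.7  49.9] zmed 50.3 rect [615.3 240.1] [53.2 30.8] 5.4
top0 wellblk 941 mean [574.4 -97.1  41.6] zmed 41.9 rect [ 590.6 -110. ] [109.7 126.7] 10.4
top0 lug 151 mean [ 583.7 -170.5   87.3] zmed 91.5 rect [ 586.  -171.3] [50.1 20. ] 10.4
top0 bar 345 mean [ 588.4 -191.7  182.9] zmed 188.8 rect [ 589.  -191.3] [33.9 34.7] 13.6
top0 tab 179 mean [ 590.  -198.8  212.1] zmed 215.3 rect [ 591.1 -200. ] [33.9 16.6] 13.6
top0 jar 260 mean [433.  161.1  60.4] zmed 60.4 rect [433.5 161.5] [40.9 40.6] 1.8
top0 disc 597 mean [440.  327.2  23.3] zmed 23.4 rect [440.9 327.6] [67.4 65.5] 61.6
```

Emit:
jog_arm(
  series=[0,0,0.2,0.05,0.06,0.097,1,0,0,1.321,0.343,0.434,0.097,1,0,0,1.321,0.343,0.434,0.097,1,0,0,1.321,0.343,0.434,0.097,1,0,0,1.321,0.343,0.434,0.097,1,0,0,1.321,0.343,0.434,0.097,1,0,0,1.321,0.343,0.434,0.097,1,0,0,1.321,0.343,0.434,0.097,1,0,0,1.321,0.343,0.434,0.097,1,0,0,1.321,0.343,0.434,0.097,1,0,0,1.321,0.343,0.434,0.097,1,0,0,1.321,0.343,0.434,0.097,1,0,0,1.321,0.343,0.434,0.097,1],
)

```text
clock: 1.78
eef_pos: [568.6, -68.5, 300.4]
eef_rot: [0.728, 1.571, -0.671]
wrist_force: [-0.7, 0.7, -0.1]
finger_gap: 94.0
```

```bash
cat >> h.py <<'E'
def snap(name,cam="wrist"):
    from cell import manip
    s=manip.read_state(); c=manip.camera(cam)
    if cam=="wrist": c["pose"]=Ttool(s["eef_pos"],s["eef_rot"])@c["mount"]
    np.savez(f"pics/{name}.npz",**c); cv2.imwrite(f"pics/{name}.png",cv2.convertScaleAbs(c["color"],alpha=1.5))
    print({k:np.round(s[k],3) for k in("clock","eef_pos","eef_rot","joints","wrist_force","finger_gap")})
    return c
E
python3 -c "
from h import *
snap('w1')"
```

```text
{'clock': np.float64(1.775), 'eef_pos': array([568.625, -68.526, 300.41 ]), 'eef_rot': array([ 0.728,  1.571, -0.671]), 'joints': array([-0.184,  0.3  ,  1.298, -0.   ,  1.543, -0.356]), 'wrist_force': array([-0.734,  0.684, -0.147]), 'finger_gap': np.float64(94.04)}
```

View pics/w1.png

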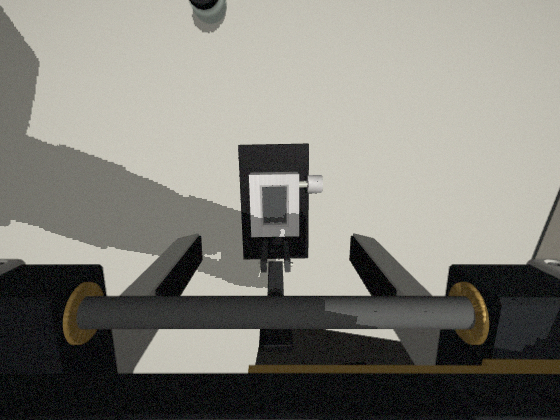

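The wrist view shows the well block at about (274,205), its mouth spanning (261–289, 184–224), the lugs at (277,250) and the knob at (315,184).

```bash
python3 - <<'E'
from h import *
c=load("w1")
cr=c["color"][135:275,220:340];cv2.imwrite("pics/w1c.png",cv2.resize(cv2.convertScaleAbs(cr,alpha=1.5),None,fx=4.2,fy=4.2,interpolation=cv2.INTER_CUBIC))
for n in["w1"]:
    W=unproj_all(c,c["pose"])
    m=(abs(W[...,2]-42)<4)&(W[...,0]>500)&(W[...,0]<640)&(W[...,1]>-180)&(W[...,1]<-40)
    p=W[m];print(len(p),p[:,2].mean())
    m2=cv2.morphologyEx(m.astype(np.uint8),cv2.MORPH_OPEN,np.ones((3,3)))
    cs,h=cv2.findContours(m2,cv2.RETR_CCOMP,cv2.CHAIN_APPROX_NONE)
    for k,ct in enumerate(cs):
        if len(ct)<40: continue
        o,d=ray(c,c["pose"],ct.reshape(-1,2)); q=o+d*((42-o[2])/d[:,2])[:,None]
        r=cv2.minAreaRect(q[:,:2].astype(np.float32));print(k,h[0][k],np.round(r[0],1),np.round(r[1],1),round(r[2],2))
    m=(abs(W[...,2]-8)<4)&(W[...,0]>480)&(W[...,0]<660)&(W[...,1]>-220)&(W[...,1]<20)
    r=cv2.minAreaRect(W[m][:,:2].astype(np.float32));print("plate",r,W[m][:,2].mean())
    m=(abs(W[...,2]-91)<6)&(W[...,0]>520)&(W[...,0]<660)&(W[...,1]>-220)&(W[...,1]<-120)
    if m.sum()>4:
        r=cv2.minAreaRect(W[m][:,:2].astype(np.float32));print("lugs",m.sum(),r,W[m].mean(0))
E
```

```text
2159 41.36888960532259
0 [-1 -1  1 -1] [ 570.9 -100.1] [72.9 96.3] 10.81
3 [ 4  2 -1  0] [571.3 -99.2] [41.6 61.9] 10.37
plate ((572.3038940429688, -104.25244903564453), (110.16170501708984, 189.93556213378906), 10.883711814880371) 7.574424906611035
lugs 274 ((585.4434204101562, -173.1788330078125), (48.41099548339844, 18.419023513793945), 12.80029296875) [ 585.5402336  -172.24163575   90.96380055]
```

View pics/w1c.png

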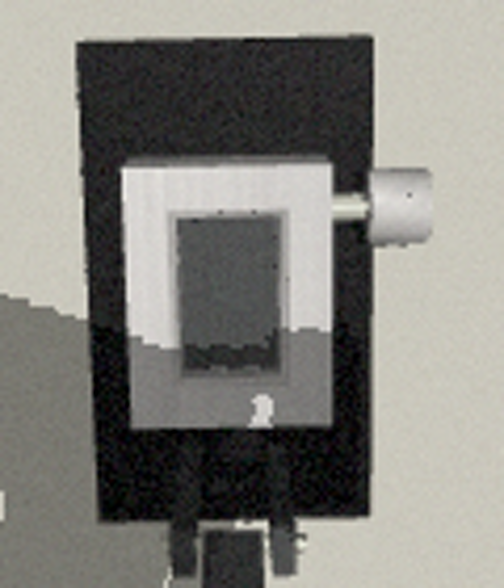

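Emit:
jog_arm(
  series=[0,0,-1.648,0.047,0.308,0.0,1,0,0,-1.648,0.047,0.308,0.0,1,0,0,-1.648,0.047,0.308,0.0,1,0,0,-1.648,0.047,0.308,-0.1,1,0,0,-1.648,0.047,0.308,-0.1,1,0,0,-1.648,0.047,0.308,-0.1,1,0,0,-1.648,0.047,0.308,-0.1,0.4,0,0,-1.648,0.047,0.308,-0.1,0.4,0,0,-1.648,0.047,0.308,-0.1,0.4,0,0,-1.648,0.047,0.308,-0.1,0.4,0,0,-1.648,0.047,0.308,-0.1,0.4],
)

```text
clock: 3.2
eef_pos: [616.2, 240.3, 200.3]
eef_rot: [-2.992, 1.571, 0.251]
wrist_force: [-0.7, -0.1, 0.3]
finger_gap: 65.9
```

```bash
python3 - <<'E'
from h import *
c=snap('w2')
W=unproj_all(c,c["pose"])
m=(abs(W[...,2]-50)<6)&(abs(W[...,0]-616)<60)&(abs(W[...,1]-241)<50)
p=W[m];print(len(p),p[:,2].mean(),cv2.minAreaRect(p[:,:2].astype(np.float32)))
cs,h=cv2.findContours(m.astype(np.uint8),cv2.RETR_EXTERNAL,cv2.CHAIN_APPROX_NONE)
ct=max(cs,key=len);o,d=ray(c,c["pose"],ct.reshape(-1,2)); q=o+d*((50-o[2])/d[:,2])[:,None]
print(cv2.minAreaRect(q[:,:2].astype(np.float32)))
E
```

```text
{'clock': np.float64(3.2), 'eef_pos': array([616.244, 240.288, 200.343]), 'eef_rot': array([-2.992,  1.571,  0.251]), 'joints': array([ 0.316,  0.557,  1.166, -0.   ,  1.419,  1.787]), 'wrist_force': array([-0.718, -0.058,  0.346]), 'finger_gap': np.float64(65.915)}
1208 49.51879647098346 ((615.5895385742188, 240.2386932373047), (52.21018981933594, 29.926414489746094), 5.796873092651367)
((615.9912109375, 240.4324188232422), (51.80802536010742, 29.77322006225586), 6.253957748413086)
```

View pics/w2.png

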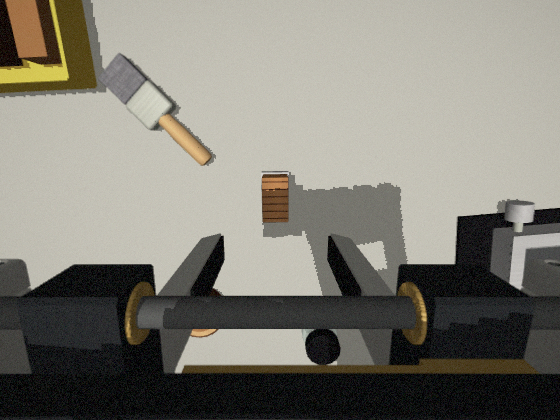

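The wrist view shows the specimen at (276,197), centred between the fingers at (222,240) and (332,240). The brush, jar and disc are clear of the fingers. It measures (615.8, 240.3) with its top at z≈49.5, which agrees with the other cameras.

Emit:
jog_arm(
  series=[0,0,0.007,0,0,-0.05,0.4,0,0,0.007,0,0,-0.1,0.4,0,0,0.007,0,0,-0.14,0.4,0,0,0.007,0,0,-0.159,0.4,0,0,0.007,0,0,-0.159,0.4,0,0,0.007,0,0,-0.159,0.4],
)

```text
clock: 4.0
eef_pos: [617.1, 241.0, 43.2]
eef_rot: [-2.921, 1.568, 0.325]
wrist_force: [-0.3, 0.6, 0.4]
finger_gap: 65.5
```

Emit:
jog_arm(
  series=[0,0,0,0,0,0,-0.3,0,0,0,0,0,0,-0.8,0,0,0,0,0,0,-1,0,0,0,0,0,0,-1,0,0,0,0,0,0,-1,0,0,0,0,0,0,-1,0,0,0,0,0,0,-1,0,0,0,0,0,0,-1],
  squeeze=45,
)

```text
clock: 5.0
eef_pos: [616.2, 240.7, 41.3]
eef_rot: [-2.837, 1.571, 0.409]
wrist_force: [-0.0, 0.2, 2.0]
finger_gap: 28.9
```

Emit:
jog_arm(
  series=[0,0,0,0,0,0.03,-1,0,0,0,0,0,0.08,-1,0,0,0,0,0,0.14,-1,0,0,1.655,-0.044,-0.339,0.14,-1,0,0,1.655,-0.044,-0.339,0.14,-1,0,0,1.655,-0.044,-0.339,0.14,-1,0,0,1.655,-0.044,-0.339,0.14,-1,0,0,1.655,-0.044,-0.339,0.14,-1,0,0,1.655,-0.044,-0.339,0.14,-1,0,0,1.655,-0.044,-0.339,0.14,-1,0,0,1.655,-0.044,-0.339,0.14,-1,0,0,1.655,-0.044,-0.339,0.14,-1,0,0,1.655,-0.044,-0.339,0.14,-1,0,0,1.655,-0.044,-0.339,0.14,-1,0,0,1.655,-0.044,-0.339,0.14,-1],
)

```text
clock: 6.88
eef_pos: [572.2, -98.3, 181.2]
eef_rot: [-1.895, 1.571, 3.003]
wrist_force: [-0.1, -0.4, -1.6]
finger_gap: 29.5
```

```bash
python3 - <<'E'
from h import *
c=snap('w3')
W=unproj_all(c,c["pose"])
# block points in tool frame
from cell import manip
s=manip.read_state();T=Ttool(s["eef_pos"],s["eef_rot"])
Q=(W-T[:3,3])@T[:3,:3]
m=(abs(Q[...,0]+9)<8)&(abs(Q[...,1])<15.5)&(abs(Q[...,2])<45)
p=Q[m];print("top of block in tool",len(p),p.mean(0),p.min(0),p.max(0)); print(cv2.minAreaRect(p[:,1:].astype(np.float32)))
snap('s3','scene');snap('t3','top')
E
```

```text
{'clock': np.float64(6.875), 'eef_pos': array([572.158, -98.306, 181.202]), 'eef_rot': array([-1.895,  1.571,  3.003]), 'joints': array([-0.233,  0.386,  1.459, -0.   ,  1.297, -0.419]), 'wrist_force': array([-0.101, -0.373, -1.597]), 'finger_gap': np.float64(29.504)}
top of block in tool 4033 [-8.316413   -0.54579886 -1.36185608] [-16.87698549 -15.49860825 -25.87524797] [-1.14727703 15.48721386 26.5701461 ]
((-0.01799774169921875, 0.3491249084472656), (30.965354919433594, 52.41305923461914), 0.13702425360679626)
{'clock': np.float64(6.925), 'eef_pos': array([572.168, -98.319, 181.207]), 'eef_rot': array([-1.579,  1.571, -2.963]), 'joints': array([-0.233,  0.386,  1.459, -0.   ,  1.297, -0.419]), 'wrist_force': array([ 0.097, -0.054, -1.336]), 'finger_gap': np.float64(29.183)}
{'clock': np.float64(6.975), 'eef_pos': array([572.141, -98.322, 181.231]), 'eef_rot': array([-1.71 ,  1.571, -3.094]), 'joints': array([-0.233,  0.386,  1.459, -0.   ,  1.298, -0.42 ]), 'wrist_force': array([ 0.632, -0.002, -1.235]), 'finger_gap': np.float64(29.203)}
```

View pics/w3.png

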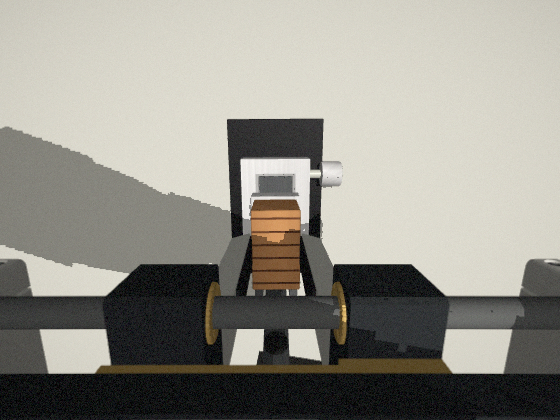

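View pics/s3.png

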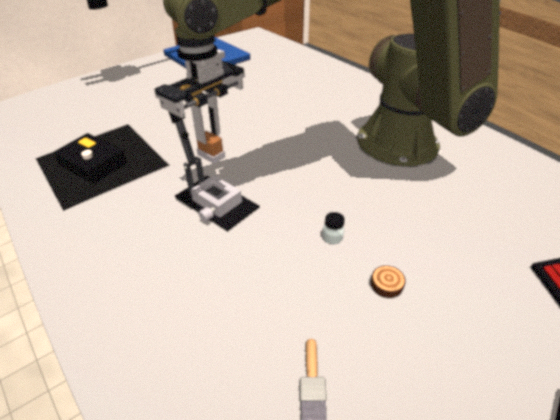

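```bash
python3 - <<'E'
from h import *
for n in["w1","w3","t3","s3"]:
    c=load(n);T=c["pose"];W=unproj_all(c,T)
    yaw=np.deg2rad(-79.2);ex=np.array([np.cos(yaw),np.sin(yaw)]);ey=np.array([-ex[1],ex[0]])
    L=np.stack([(W[...,:2]-[572,-98])@ex,(W[...,:2]-[572,-98])@ey],-1)
    m=(abs(W[...,2]-42)<3)&(abs(L[...,0])<55)&(abs(L[...,1])<46)
    q=L[m]
    res=[]
    # edges by rows
    for lo,hi in((-45,-30),(-30,-15),(-15,0),(0,15),(15,30)):
        s=q[(q[:,0]>lo)&(q[:,0]<hi)]
        if len(s)>5: res.append((lo,np.percentile(s[:,1],1).round(1),np.percentile(s[:,1],99).round(1)))
    s=q[abs(q[:,1])<30]; print(n,len(q),"z",W[m][:,2].mean().round(1),"x edges",np.percentile(s[:,0],[1,99]).round(1),res)
    h=q[(abs(q[:,0])<34)&(abs(q[:,1])<24)]
    a=q[(abs(q[:,0])<15)]; print("  inner y edges",np.round([a[a[:,1]<0][:,1].max() if (a[:,1]<0).any() else np.nan, a[a[:,1]>0][:,1].min() if (a[:,1]>0).any() else np.nan],1))
    a=q[(abs(q[:,1])<10)]; print("  inner x edges",np.round([a[a[:,0]<0][:,0].max() if (a[:,0]<0).any() else np.nan, a[a[:,0]>0][:,0].min() if (a[:,0]>0).any() else np.nan],1))
    m=(abs(W[...,2]-8)<4)&(abs(L[...,0])<140)&(abs(L[...,1])<60)
    q=L[m]; print("  plate",np.round(np.percentile(q,[0.3,99.7],axis=0),1).tolist())
E
```

```text
w1 2063 z 41.5 x edges [-45.7  49.7] [(-45, np.float64(-37.3), np.float64(35.0)), (-30, np.float64(-37.8), np.float64(35.0)), (-15, np.float64(-37.1), np.float64(35.0)), (0, np.float64(-37.6), np.float64(35.1)), (15, np.float64(-36.8), np.float64(35.1))]
  inner y edges [-19.6  18.4]
  inner x edges [-27.7  31.1]
  plate [[-88.4, -55.7], [100.2, 53.9]]
w3 2454 z 41.5 x edges [-45.5  33.1] [(-45, np.float64(-37.0), np.float64(35.3)), (-30, np.float64(-37.6), np.float64(35.7)), (-15, np.float64(-37.2), np.float64(36.0)), (0, np.float64(-37.5), np.float64(35.3)), (15, np.float64(-37.7), np.float64(35.6))]
  inner y edges [-19.5  18.5]
  inner x edges [-28.2   nan]
  plate [[-88.3, -55.7], [51.5, 53.6]]
t3 208 z 42.0 x edges [-47.8 -14.3] [(-45, np.float64(-36.1), np.float64(35.4)), (-30, np.float64(-2.6), np.float64(35.5)), (-15, np.float64(24.3), np.float64(35.6))]
  inner y edges [ nan 24.1]
  inner x edges [-29.3   nan]
  plate [[-138.6, -56.9], [63.4, 55.2]]
s3 557 z 41.4 x edges [-46.6  49.3] [(-45, np.float64(-35.8), np.float64(38.2)), (-30, np.float64(-35.7), np.float64(39.5)), (-15, np.float64(-35.1), np.float64(38.6)), (0, np.float64(-34.4), np.float64(38.0)), (15, np.float64(-35.5), np.float64(38.1))]
  inner y edges [-15.8  20.7]
  inner x edges [-31.5  31.7]
  plate [[-90.3, -53.3], [100.6, 57.1]]
```

Emit:
jog_arm(
  series=[0,0,0,-0.0007,-0.0013,-0.03,-1,0,0,0,-0.0007,-0.0013,-0.06,-1,0,0,0,-0.0007,-0.0013,-0.08,-1,0,0,0,-0.0007,-0.0013,-0.09,-1,0,0,0,-0.0007,-0.0013,-0.09,-1,0,0,0,-0.0007,-0.0013,-0.09,-1],
  squeeze=45,
)

```text
clock: 7.78
eef_pos: [571.9, -99.7, 92.2]
eef_rot: [1.151, 1.569, -0.232]
wrist_force: [-0.6, 0.1, -1.1]
finger_gap: 29.3
```

```bash
python3 - <<'E'
from h import *
snap('s4','scene')
c=snap('w4')
z=load('s4')["color"][70:240,140:300];cv2.imwrite("pics/s4c.png",cv2.convertScaleAbs(cv2.resize(z,None,fx=3.5,fy=3.5,interpolation=cv2.INTER_CUBIC),alpha=1.5))
E
```

```text
{'clock': np.float64(7.775), 'eef_pos': array([571.932, -99.722,  92.204]), 'eef_rot': array([ 1.151,  1.569, -0.232]), 'joints': array([-0.236,  0.477,  1.548,  0.   ,  1.115, -0.424]), 'wrist_force': array([-0.642,  0.134, -1.136]), 'finger_gap': np.float64(29.319)}
{'clock': np.float64(7.825), 'eef_pos': array([571.93 , -99.709,  92.211]), 'eef_rot': array([ 1.163,  1.569, -0.22 ]), 'joints': array([-0.236,  0.477,  1.548,  0.   ,  1.115, -0.424]), 'wrist_force': array([-0.121,  0.564, -1.811]), 'finger_gap': np.float64(29.147)}
```

View pics/s4c.png

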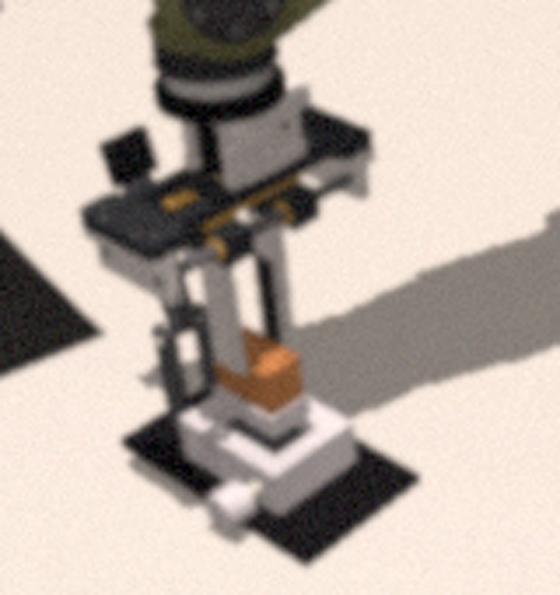

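View pics/w4.png

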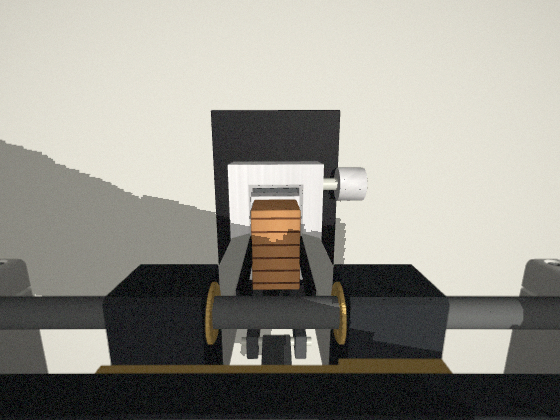

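The scene view shows the foot just above the mouth, and the wrist view shows the block at x 251–300, centred in the mouth at x 250–302.

Emit:
jog_arm(
  series=[0,0,0,0,0,-0.003,-1,0,0,0,0,0,-0.006,-1,0,0,0,0,0,-0.009,-1,0,0,0,0,0,-0.011,-1,0,0,0,0,0,-0.011,-1,0,0,0,0,0,-0.011,-1],
)

```text
clock: 8.62
eef_pos: [571.5, -99.6, 80.3]
eef_rot: [1.26, 1.571, -0.123]
wrist_force: [0.0, 0.9, -1.1]
finger_gap: 29.3
```

Emit:
jog_arm(
  series=[0,0,0,0,0,-0.0015,-1,0,0,0,0,0,-0.003,-1,0,0,0,0,0,-0.003,-1],
)

```text
clock: 9.0
eef_pos: [571.4, -99.6, 77.1]
eef_rot: [-1.867, 1.571, 3.034]
wrist_force: [0.0, 0.3, -1.7]
finger_gap: 29.3
```

Emit:
jog_arm(
  series=[0,0,0,0,0,-0.0015,-1,0,0,0,0,0,-0.003,-1,0,0,0,0,0,-0.003,-1],
)

```text
clock: 9.38
eef_pos: [571.4, -99.6, 74.1]
eef_rot: [-2.061, 1.57, 2.84]
wrist_force: [0.0, -0.6, -1.2]
finger_gap: 29.0
```

Emit:
jog_arm(
  series=[0,0,0,0,0,-0.001,-1,0,0,0,0,0,-0.002,-1,0,0,0,0,0,-0.002,-1],
)

```text
clock: 9.75
eef_pos: [571.5, -99.6, 72.4]
eef_rot: [0.984, 1.571, -0.399]
wrist_force: [-1.5, -0.0, 1.1]
finger_gap: 29.3
```

Emit:
jog_arm(
  series=[0,0,0,0,0,-0.001,-1,0,0,0,0,0,-0.002,-1,0,0,0,0,0,-0.002,-1],
)

```text
clock: 10.12
eef_pos: [571.5, -99.7, 70.3]
eef_rot: [1.127, 1.571, -0.256]
wrist_force: [-1.8, -0.6, 3.5]
finger_gap: 29.3
```

Emit:
jog_arm(
  series=[0,0,0,0,0,-0.001,-1,0,0,0,0,0,-0.001,-1],
)

```text
clock: 10.38
eef_pos: [571.5, -99.7, 69.2]
eef_rot: [1.003, 1.571, -0.38]
wrist_force: [-0.9, -0.5, 3.0]
finger_gap: 29.5
```

Emit:
jog_arm(
  series=[0,0,0,0,0,-0.001,-1,0,0,0,0,0,-0.001,-1],
)

```text
clock: 10.62
eef_pos: [571.5, -99.6, 68.1]
eef_rot: [1.228, 1.571, -0.154]
wrist_force: [-0.0, -0.6, 1.7]
finger_gap: 28.8
```

Emit:
jog_arm(
  series=[0,0,0,0,0,-0.001,-1,0,0,0,0,0,-0.001,-1],
)

```text
clock: 10.88
eef_pos: [571.5, -99.6, 67.3]
eef_rot: [1.362, 1.571, -0.021]
wrist_force: [-1.5, -1.0, 4.1]
finger_gap: 29.1
```

Emit:
jog_arm(
  series=[0,0,0,0,0,-0.001,-1,0,0,0,0,0,-0.001,-1],
)

```text
clock: 11.12
eef_pos: [571.6, -99.7, 67.1]
eef_rot: [0.933, 1.57, -0.45]
wrist_force: [-5.8, 0.6, 13.9]
finger_gap: 29.4
```

Emit:
jog_arm(
  series=[0,0,0,0,0,-0.001,-1,0,0,0,0,0,-0.001,-1],
)

```text
clock: 11.38
eef_pos: [571.7, -99.8, 67.0]
eef_rot: [0.933, 1.57, -0.45]
wrist_force: [-10.0, 0.6, 23.5]
finger_gap: 29.2
```

Emit:
jog_arm(
  series=[0,0,0,0,0,0.0027,-1,0,0,0,0,0,0.0027,-0.5,0,0,0,0,0,0.0027,0,0,0,0,0,0,0.0027,0.2,0,0,0,0,0,0.0027,0.2,0,0,0,0,0,0.0027,0.2,0,0,0,0,0,0.04,0.2,0,0,0,0,0,0.09,0.2,0,0,0,0,0,0.14,0.2,0,0,0,0,0,0.18,0.2,0,0,0,0,0,0.18,0.2,0,0,0,0,0,0.18,0.2],
)

```text
clock: 12.88
eef_pos: [571.1, -99.6, 244.2]
eef_rot: [-1.988, 1.569, 2.913]
wrist_force: [-0.5, 0.1, 0.2]
finger_gap: 56.5
```

```bash
python3 - <<'E'
from h import *
for n,cam in(("w5","wrist"),("s5","scene"),("t5","top")):
    c=snap(n,cam);T=c["pose"];W=unproj_all(c,T)
    yaw=np.deg2rad(-79.2);ex=np.array([np.cos(yaw),np.sin(yaw)]);ey=np.array([-ex[1],ex[0]])
    L=np.stack([(W[...,:2]-[572,-98])@ex,(W[...,:2]-[572,-98])@ey],-1)
    m=(W[...,2]>60)&(W[...,2]<90)&(abs(L[...,0])<30)&(abs(L[...,1])<20)
    if m.sum()<10: print(n,m.sum()); continue
    r=cv2.minAreaRect(W[m][:,:2].astype(np.float32))
    t=(abs(L[...,0])<20)&(abs(L[...,1])<10)&(W[...,2]<100)
    print(n,"block top",m.sum(),"z med",np.median(W[t][:,2]).round(2),np.percentile(W[t][:,2],[10,90]).round(1),r)
    e=(abs(W[...,2]-42)<3)&(abs(L[...,0])<50)&(abs(L[...,1])<40)
    print("  rim z",np.median(W[e][:,2]).round(2), "left/right ends z", [np.median(W[t&(L[...,0]*s>10)][:,2]).round(2) for s in(-1,1)])
z=load('s5')["color"][70:240,140:300];cv2.imwrite("pics/s5c.png",cv2.convertScaleAbs(cv2.resize(z,None,fx=3.5,fy=3.5,interpolation=cv2.INTER_CUBIC),alpha=1.5))
E
```

```text
{'clock': np.float64(12.875), 'eef_pos': array([571.127, -99.563, 244.175]), 'eef_rot': array([-1.988,  1.569,  2.913]), 'joints': array([-0.236,  0.341,  1.372, -0.   ,  1.43 , -0.424]), 'wrist_force': array([-0.461,  0.078,  0.222]), 'finger_gap': np.float64(56.549)}
w5 block top 1121 z med 75.48 [74.6 76.5] ((570.3485717773438, -100.16718292236328), (30.029394149780273, 52.128326416015625), 11.253128051757812)
  rim z 41.55 left/right ends z [np.float64(75.56), np.float64(75.51)]
{'clock': np.float64(12.925), 'eef_pos': array([571.038, -99.523, 243.735]), 'eef_rot': array([-1.993,  1.569,  2.907]), 'joints': array([-0.236,  0.341,  1.373, -0.   ,  1.43 , -0.424]), 'wrist_force': array([-0.496, -0.188, -0.369]), 'finger_gap': np.float64(56.394)}
s5 block top 287 z med 75.55 [74.4 76.8] ((573.3638305664062, -97.54145050048828), (31.96487808227539, 54.73118591308594), 12.095664978027344)
  rim z 41.39 left/right ends z [np.float64(75.81), np.float64(75.38)]
{'clock': np.float64(12.975), 'eef_pos': array([571.045, -99.535, 243.72 ]), 'eef_rot': array([-1.999,  1.568,  2.901]), 'joints': array([-0.236,  0.342,  1.372,  0.   ,  1.43 , -0.424]), 'wrist_force': array([-0.485, -0.851, -0.155]), 'finger_gap': np.float64(56.552)}
t5 block top 56 z med 75.99 [72.2 77.3] ((566.8185424804688, -79.74765014648438), (29.084964752197266, 14.028608322143555), 9.812774658203125)
  rim z 41.85 left/right ends z [np.float64(75.99), np.float64(nan)]
  return _methods._mean(a, axis=axis, dtype=dtype,
  ret = ret.dtype.type(ret / rcount)
```

View pics/s5c.png

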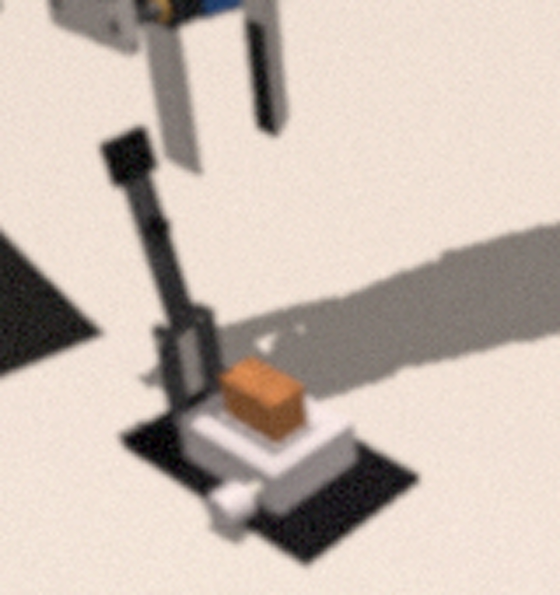

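View pics/w5.png

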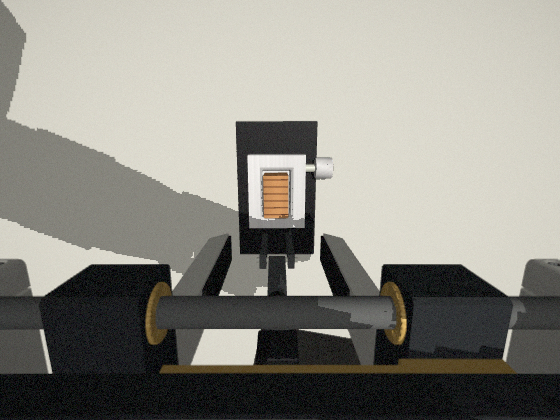

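The specimen is home: its top is 34 mm above the rim and level, and I felt a hard stop at 23 N. Next is the clamp. I'll close the fingers and go over to the outer side of the tab.

Emit:
jog_arm(
  series=[0,0,0,0,0,0.035,-1,0,0,0,0,0,0.035,-1,0,0,0,0.01,-0.05,0.035,-1,0,0,0,0.02,-0.1,0.035,-1,0,0,0,0.0284,-0.149,0.035,-1,0,0,0,0.0284,-0.149,0.035,-1,0,0,0,0.0284,-0.149,0.035,-1,0,0,0,0.0284,-0.149,0.0,-1,0,0,0,0.0284,-0.149,-0.03,-1,0,0,0,0.0284,-0.149,-0.03,-1,0,0,0,0.0284,-0.149,-0.03,-1],
  squeeze=20,
)

```text
clock: 14.4
eef_pos: [600.4, -248.1, 216.9]
eef_rot: [0.963, 1.569, -0.419]
wrist_force: [0.1, 0.7, 0.0]
finger_gap: 0.5
```

```bash
python3 - <<'E'
from h import *
for n,cam in(("w6","wrist"),("s6","scene")):
    c=snap(n,cam);T=c["pose"];W=unproj_all(c,T)
    yaw=np.deg2rad(-79.2);ex=np.array([np.cos(yaw),np.sin(yaw)]);ey=np.array([-ex[1],ex[0]])
    L=np.stack([(W[...,:2]-[571.6,-99.5])@ex,(W[...,:2]-[571.6,-99.5])@ey],-1)
    m=(W[...,2]>120)&(W[...,2]<235)&(L[...,0]<125)&(L[...,0]>60)&(abs(L[...,1])<25)
    q=np.c_[L[m],W[m][:,2]]; 
    for lo in range(120,235,15):
        s=q[(q[:,2]>=lo)&(q[:,2]<lo+15)]
        if len(s)>3: print(n,lo,len(s),s.mean(0).round(1),s.min(0).round(1),s.max(0).round(1))
z=load('s6')["color"][50:240,120:300];cv2.imwrite("pics/s6c.png",cv2.convertScaleAbs(cv2.resize(z,None,fx=3.1,fy=3.1,interpolation=cv2.INTER_CUBIC),alpha=1.5))
E
```

```text
{'clock': np.float64(14.4), 'eef_pos': array([ 600.362, -248.121,  216.872]), 'eef_rot': array([ 0.963,  1.569, -0.419]), 'joints': array([-0.448,  0.518,  1.186,  0.   ,  1.435, -0.637]), 'wrist_force': array([0.063, 0.687, 0.034]), 'finger_gap': np.float64(0.478)}
w6 120 66 [ 81.    0.2 125.5] [ 79.8  -9.9 120. ] [ 84.2  10.  135. ]
w6 135 4 [ 86.2  -4.6 146.4] [ 85.1  -9.6 141.2] [ 87.4  10.1 149.4]
w6 150 122 [8.550e+01 1.000e-01 1.605e+02] [ 82.7  -9.9 151.6] [ 90.3   9.9 165. ]
w6 165 269 [ 89.9   0.2 170.1] [ 85.   -9.5 165. ] [ 94.1   9.9 180. ]
w6 180 141 [ 9.520e+01 -1.000e-01  1.861e+02] [ 93.4 -15.9 180. ] [ 96.8   9.9 193.8]
w6 195 352 [ 9.81e+01 -1.00e-01  2.03e+02] [ 96.5 -16.7 195.4] [101.4  16.8 210. ]
w6 210 1179 [1.052e+02 2.000e-01 2.198e+02] [ 99.4 -16.8 210.1] [111.4  17.  223.8]
{'clock': np.float64(14.45), 'eef_pos': array([ 600.42 , -248.352,  217.119]), 'eef_rot': array([ 0.946,  1.568, -0.436]), 'joints': array([-0.449,  0.518,  1.186,  0.   ,  1.435, -0.637]), 'wrist_force': array([0.363, 0.485, 0.432]), 'finger_gap': np.float64(0.768)}
s6 120 53 [ 81.7   3.2 126.8] [ 77.4  -9.5 120. ] [ 90.   12.9 134.3]
s6 135 57 [ 85.2   4.5 141.6] [ 81.   -7.2 135. ] [ 93.   13.6 149.4]
s6 150 61 [ 86.1   5.6 158.1] [ 81.1  -7.3 150.3] [ 96.3  13.6 164.8]
s6 165 59 [ 91.7   3.5 171.6] [ 84.4  -8.4 165. ] [ 98.3  12.  179.8]
s6 180 56 [ 95.1   3.2 187.7] [ 91.9 -11.4 180.2] [104.1  13.4 194.8]
s6 195 100 [ 98.2   3.6 202.6] [ 93.4 -14.7 195.3] [109.3  18.7 209.9]
s6 210 97 [101.9   4.3 216.9] [ 97.6 -15.7 210.2] [111.   20.5 222.4]
```

View pics/s6c.png

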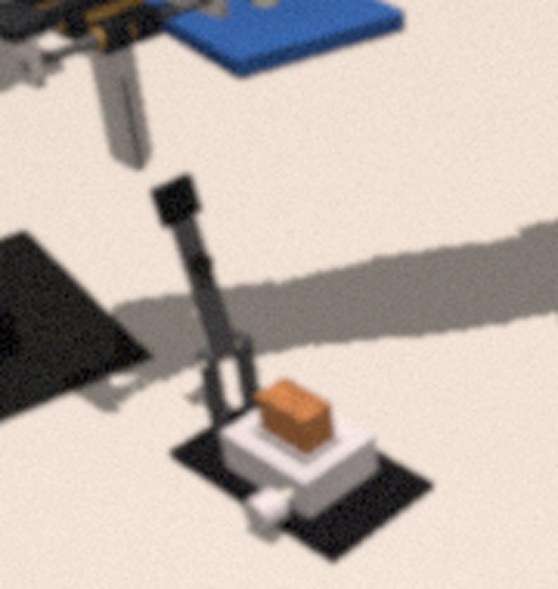

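View pics/w6.png

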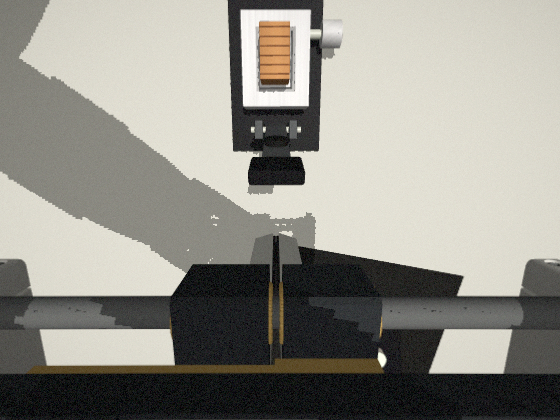

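The tab's outer face is straight ahead. In the wrist view it is at (277,172), laterally centred on the fingers at (276,250). The bar angle is about 1.79.

Emit:
jog_arm(
  series=[0,0,0,-0.005,0.0263,0.01,-1,0,0,0,-0.0088,0.046,0.01,-1,0,0,0,-0.0116,0.0607,0.01,-1,0,0,0,-0.0135,0.071,0.01,-1,0,0,0,-0.0158,0.0828,0.0097,-1,0,0,0,-0.0181,0.0947,0.008,-1,0,0,0,-0.0203,0.1062,0.005,-1,0,0,0,-0.0224,0.1175,0.001,-1],
)

```text
clock: 15.5
eef_pos: [577.3, -130.4, 216.0]
eef_rot: [-1.919, 1.571, 2.981]
wrist_force: [-0.1, 0.8, -1.3]
finger_gap: 0.5
```

```bash
python3 - <<'E'
from h import *
snap("s7","scene")
z=load('s7')["color"][50:240,120:300];cv2.imwrite("pics/s7c.png",cv2.convertScaleAbs(cv2.resize(z,None,fx=3.1,fy=3.1,interpolation=cv2.INTER_CUBIC),alpha=1.5))
E
```

```text
{'clock': np.float64(15.5), 'eef_pos': array([ 577.299, -130.41 ,  215.957]), 'eef_rot': array([-1.919,  1.571,  2.981]), 'joints': array([-0.284,  0.385,  1.378, -0.   ,  1.379, -0.472]), 'wrist_force': array([-0.122,  0.836, -1.269]), 'finger_gap': np.float64(0.549)}
```

View pics/s7c.png

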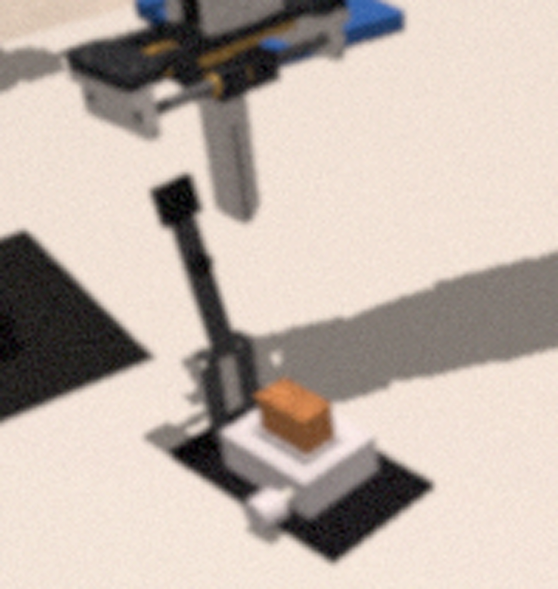

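The bar looks unmoved at crop (175,198), although the fingers are now on the well side of it. I'll check where the fingertips and the bar really are.

```bash
python3 - <<'E'
from h import *
yaw=np.deg2rad(-79.2);ex=np.array([np.cos(yaw),np.sin(yaw)]);ey=np.array([-ex[1],ex[0]])
snap("w7");snap("t7","top")
for n in("s6","s7","w7","t7"):
    c=load(n);W=unproj_all(c,c["pose"])
    L=np.stack([(W[...,:2]-[571.6,-99.5])@ex,(W[...,:2]-[571.6,-99.5])@ey],-1)
    m=(W[...,2]>110)&(W[...,2]<300)&(L[...,0]<190)&(L[...,0]>-30)&(abs(L[...,1])<30)
    q=np.c_[L[m],W[m][:,2]]
    for lo in range(110,260,15):
        s=q[(q[:,2]>=lo)&(q[:,2]<lo+15)]
        if len(s)>3: print(n,lo,len(s),s.mean(0).round(1),s.min(0).round(1),s.max(0).round(1))
E
```

```text
{'clock': np.float64(15.55), 'eef_pos': array([ 577.051, -129.285,  215.406]), 'eef_rot': array([-2.3  ,  1.57 ,  2.601]), 'joints': array([-0.282,  0.385,  1.38 ,  0.   ,  1.378, -0.471]), 'wrist_force': array([ 0.772,  0.385, -0.604]), 'finger_gap': np.float64(-0.052)}
{'clock': np.float64(15.6), 'eef_pos': array([ 577.197, -130.015,  215.727]), 'eef_rot': array([-2.129,  1.57 ,  2.772]), 'joints': array([-0.283,  0.385,  1.378,  0.   ,  1.379, -0.472]), 'wrist_force': array([ 0.594, -0.091,  0.426]), 'finger_gap': np.float64(0.641)}
s6 110 52 [ 79.6   3.2 117.6] [ 75.7  -9.5 110.5] [ 86.3  12.5 125. ]
s6 125 56 [ 82.9   3.7 132.5] [ 78.2  -8.5 125. ] [ 90.   13.6 139.7]
s6 140 52 [ 85.8   5.1 147.2] [ 81.1  -7.2 140.1] [ 93.2  13.6 154.9]
s6 155 72 [ 87.8   4.8 163. ] [ 81.6  -7.3 155.1] [ 96.3  13.6 169.8]
s6 170 49 [ 93.6   3.7 177.9] [ 89.3  -8.4 170.7] [102.3  12.2 184.9]
s6 185 71 [ 96.2   3.2 193.6] [ 92.  -14.7 185. ] [107.2  18.7 199.8]
s6 200 99 [ 99.5   3.8 207.4] [ 93.4 -15.7 200.1] [111.   20.5 215. ]
s6 215 94 [115.1   3.7 221.2] [ 97.6 -13.5 215.3] [159.7  19.9 229.9
[... 495 characters left out ...]
185 71 [ 96.1   2.7 193.6] [ 92.6 -15.6 185.2] [103.7  18.8 199.8]
s7 200 101 [ 99.3   4.  207.5] [ 95.1 -15.8 200.1] [109.6  20.6 214.9]
s7 215 111 [ 70.5   3.6 221.7] [ 20.9 -13.9 215.2] [110.2  19.5 230. ]
s7 230 91 [ 25.6   5.  237.7] [ 19.8 -10.8 230. ] [ 39.4  14.8 244.9]
s7 245 95 [ 26.1   4.9 252.5] [ 20.1 -11.2 245.4] [ 40.5  15.5 259.7]
w7 200 78 [ 99.6  -0.9 209.7] [ 97.6  -2.7 204.2] [101.5   0.9 214.9]
w7 215 365 [ 58.1  -0.8 222.9] [ 20.7 -13.1 215.3] [110.5  11.3 230. ]
w7 230 393 [ 21.6  -0.9 237.8] [ 20.8 -13.1 230. ] [ 23.2  11.5 244.9]
w7 245 537 [ 21.6  -0.8 252.9] [ 20.7 -13.3 245. ] [ 23.4  11.6 260. ]
t7 215 5 [107.5 -14.6 221.4] [104.5 -16.1 219.3] [111.  -13.2 224.7]
```

View pics/w7.png

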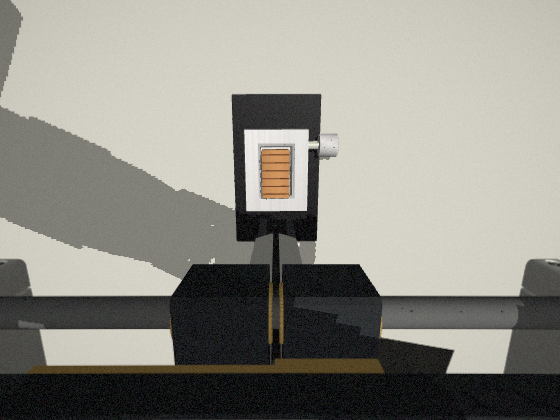

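View pics/t7.png

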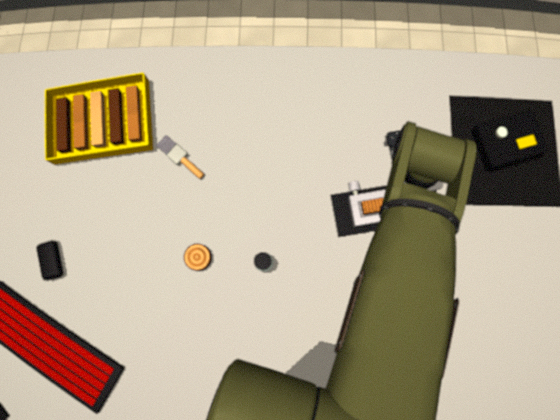

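```bash
python3 - <<'E'
from h import *
yaw=np.deg2rad(-79.2);ex=np.array([np.cos(yaw),np.sin(yaw)]);ey=np.array([-ex[1],ex[0]])
for n,lo,hi,tz in(("s5",-30,40,244),("s6",130,180,217),("s7",10,50,216),("w7",10,50,216),("w5",-30,40,244),("s3",-30,30,181)):
    c=load(n);W=unproj_all(c,c["pose"])
    L=np.stack([(W[...,:2]-[571.6,-99.5])@ex,(W[...,:2]-[571.6,-99.5])@ey],-1)
    m=(W[...,2]>tz-60)&(W[...,2]<300)&(L[...,0]<hi)&(L[...,0]>lo)&(abs(L[...,1])<60)
    print(n,tz,m.sum(),np.sort(W[m][:,2])[:12].round(1), L[m][np.argsort(W[m][:,2])[:5]].round(1).tolist())
E
```

```text
s5 244 455 [245.6 245.7 246.1 246.7 246.8 246.8 247.2 247.6 247.6 248.1 248.5 248.6] [[-7.1, 28.7], [2.6, -29.1], [-4.5, -28.3], [7.7, -28.2], [5.9, -29.4]]
s6 217 441 [219.8 221.1 221.2 221.4 221.8 222.1 223.3 223.7 223.8 224.1 225.  225.4] [[143.0, 1.3], [142.9, -1.7], [152.1, 5.6], [143.9, 6.0], [141.3, 5.0]]
s7 216 505 [219.4 219.6 219.7 220.1 220.2 220.3 220.6 220.9 221.3 222.3 222.4 222.7] [[21.9, 2.9], [23.2, -1.0], [21.4, -2.3], [30.8, 6.4], [24.0, 6.6]]
w7 216 1592 [217.4 217.8 217.8 217.9 217.9 218.1 218.4 218.5 218.6 218.9 218.9 219.2] [[23.1, 0.1], [21.7, -5.5], [21.7, 1.3], [23.0, -1.2], [23.0, 0.7]]
w5 244 2707 [245.8 245.8 245.9 245.9 246.  246.  246.2 246.2 246.3 246.4 246.5 246.5] [[-0.3, 27.1], [-8.3, 28.8], [-0.5, -29.3], [2.2, -29.4], [3.6, 27.2]]
s3 181 1551 [139.  139.5 139.7 139.9 140.1 140.2 140.6 140.7 140.9 140.9 141.2 141.4] [[-26.9, 10.1], [-14.4, 16.4], [-27.1, 1.3], [3.9, 17.6], [-27.0, 7.1]]
```

In both cameras the fingertips end at about the TCP height (TCP 216, lowest finger point about 217.5), not 19 mm below it. The sweep therefore passed just over the tab without touching it. I'll go back over and repeat the push lower, taking the tip at the TCP.

Emit:
jog_arm(
  series=[0,0,0,0,0,0.04,-1,0,0,0,0,0,0.04,-1,0,0,0,0.006,-0.03,0.04,-1,0,0,0,0.015,-0.08,0.04,-1,0,0,0,0.0226,-0.1187,0.04,-1,0,0,0,0.0226,-0.1187,0.04,-1,0,0,0,0.0226,-0.1187,0.04,-1,0,0,0,0.0226,-0.1187,0.01,-1,0,0,0,0.0226,-0.1187,-0.012,-1,0,0,0,0.0226,-0.1187,-0.012,-1,0,0,0,0.0226,-0.1187,-0.012,-1,0,0,0,0.0226,-0.1187,-0.012,-1],
)

```text
clock: 17.15
eef_pos: [600.4, -249.7, 205.5]
eef_rot: [0.943, 1.569, -0.44]
wrist_force: [-0.9, 1.1, -0.9]
finger_gap: 0.4
```

Emit:
jog_arm(
  series=[0,0,0,-0.0037,0.0196,0,-1,0,0,0,-0.0066,0.0344,0,-1,0,0,0,-0.0084,0.044,0,-1,0,0,0,-0.0094,0.0491,0,-1],
)

```text
clock: 17.65
eef_pos: [590.7, -200.3, 204.6]
eef_rot: [0.865, 1.57, -0.517]
wrist_force: [0.5, -0.6, 0.7]
finger_gap: 0.6
```

```bash
python3 - <<'E'
from h import *
snap("s8","scene")
z=load('s8')["color"][50:240,120:300];cv2.imwrite("pics/s8c.png",cv2.convertScaleAbs(cv2.resize(z,None,fx=3.1,fy=3.1,interpolation=cv2.INTER_CUBIC),alpha=1.5))
E
```

```text
{'clock': np.float64(17.65), 'eef_pos': array([ 590.743, -200.34 ,  204.645]), 'eef_rot': array([ 0.865,  1.57 , -0.517]), 'joints': array([-0.386,  0.465,  1.291, -0.   ,  1.384, -0.574]), 'wrist_force': array([ 0.506, -0.647,  0.669]), 'finger_gap': np.float64(0.612)}
```

View pics/s8c.png

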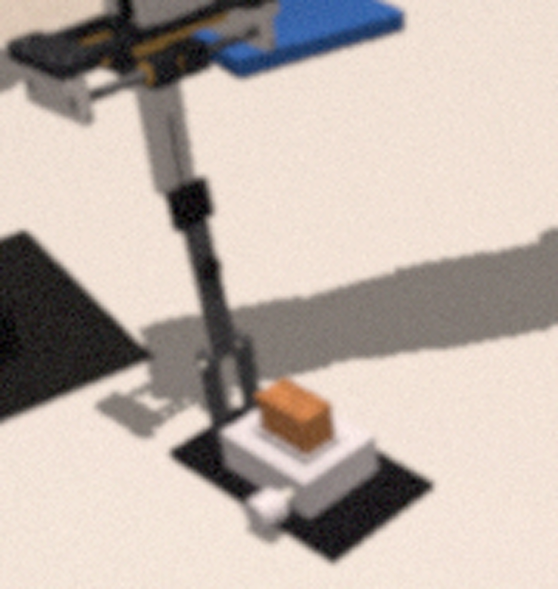

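Now the bar follows: the tab moved to crop (190,203). I'll continue along the arc.

Emit:
jog_arm(
  series=[0,0,0,-0.002,0.0103,0,-1,0,0,0,-0.0042,0.0219,0,-1,0,0,0,-0.0064,0.0335,-0.0006,-1,0,0,0,-0.0086,0.0452,-0.0018,-1,0,0,0,-0.0108,0.0568,-0.0042,-1,0,0,0,-0.013,0.0682,-0.0077,-1,0,0,0,-0.0151,0.0793,-0.0124,-1,0,0,0,-0.0172,0.09,-0.0184,-1,0,0,0,-0.0172,0.09,-0.0184,-1],
)

```text
clock: 18.82
eef_pos: [573.2, -109.9, 185.3]
eef_rot: [-2.248, 1.57, 2.653]
wrist_force: [-0.0, -0.6, 0.3]
finger_gap: 0.2
```

```bash
python3 - <<'E'
from h import *
snap("s9","scene")
z=load('s9')["color"][50:240,120:300];cv2.imwrite("pics/s9c.png",cv2.convertScaleAbs(cv2.resize(z,None,fx=3.1,fy=3.1,interpolation=cv2.INTER_CUBIC),alpha=1.5))
E
```

```text
{'clock': np.float64(18.825), 'eef_pos': array([ 573.198, -109.867,  185.331]), 'eef_rot': array([-2.248,  1.57 ,  2.653]), 'joints': array([-0.252,  0.39 ,  1.443,  0.   ,  1.31 , -0.441]), 'wrist_force': array([-0.036, -0.577,  0.318]), 'finger_gap': np.float64(0.202)}
```

View pics/s9c.png

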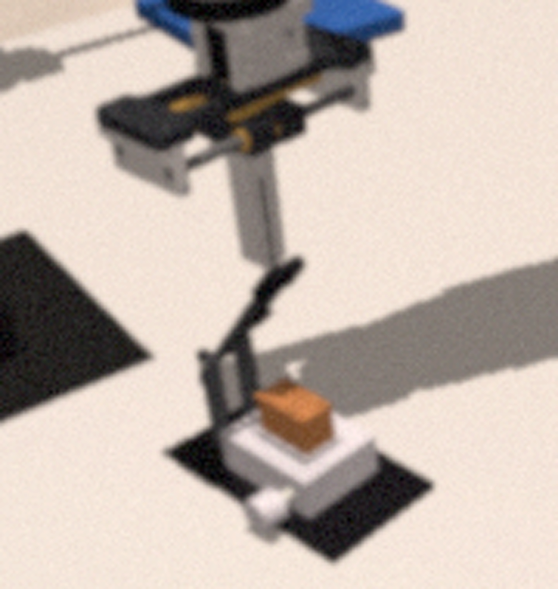

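The bar is about half way; the tab is under the fingertip at crop (290,268).

Emit:
jog_arm(
  series=[0,0,0,-0.0019,0.01,-0.007,-1,0,0,0,-0.0037,0.0194,-0.015,-1,0,0,0,-0.0054,0.0281,-0.024,-1,0,0,0,-0.0068,0.0359,-0.034,-1,0,0,0,-0.0081,0.0426,-0.045,-1,0,0,0,-0.0092,0.0482,-0.0565,-1,0,0,0,-0.0101,0.0528,-0.0687,-1,0,0,0,-0.0107,0.0562,-0.0813,-1,0,0,0,-0.0107,0.0562,-0.0813,-1,0,0,0,-0.0107,0.0562,-0.0813,-1],
)

```text
clock: 20.12
eef_pos: [563.0, -54.6, 104.8]
eef_rot: [1.418, 1.57, 0.036]
wrist_force: [-0.5, 0.6, -0.3]
finger_gap: 0.6
```

```bash
python3 - <<'E'
from h import *
snap("s10","scene")
z=load('s10')["color"][50:240,120:300];cv2.imwrite("pics/s10c.png",cv2.convertScaleAbs(cv2.resize(z,None,fx=3.1,fy=3.1,interpolation=cv2.INTER_CUBIC),alpha=1.5))
E
```

```text
{'clock': np.float64(20.125), 'eef_pos': array([562.956, -54.621, 104.79 ]), 'eef_rot': array([1.418, 1.57 , 0.036]), 'joints': array([-0.162,  0.432,  1.582,  0.   ,  1.127, -0.349]), 'wrist_force': array([-0.468,  0.553, -0.346]), 'finger_gap': np.float64(0.627)}
```

View pics/s10c.png

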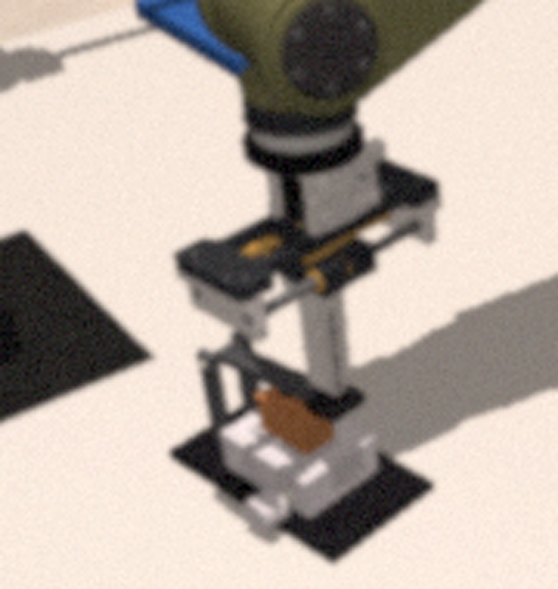

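Emit:
jog_arm(
  series=[0,0,0,0,0.001,-0.003,-1,0,0,0,0,0.001,-0.006,-1,0,0,0,0,0.001,-0.009,-1,0,0,0,0,0.001,-0.011,-1,0,0,0,0,0.001,-0.011,-1],
)

```text
clock: 20.8
eef_pos: [562.7, -53.6, 93.3]
eef_rot: [-1.773, 1.57, 3.127]
wrist_force: [-0.4, -0.0, 0.4]
finger_gap: 0.6
```

Emit:
jog_arm(
  series=[0,0,0,0,0,-0.001,-1,0,0,0,0,0,-0.001,-1],
)

```text
clock: 21.05
eef_pos: [562.8, -53.5, 92.5]
eef_rot: [-1.5, 1.571, -2.882]
wrist_force: [0.4, 0.0, 0.9]
finger_gap: 0.4
```

Emit:
jog_arm(
  series=[0,0,0,0,0,-0.001,-1,0,0,0,0,0,-0.001,-1],
)

```text
clock: 21.3
eef_pos: [562.8, -53.5, 91.5]
eef_rot: [-3.103, 1.571, 1.797]
wrist_force: [-0.3, -0.7, 0.2]
finger_gap: 0.5
```

Emit:
jog_arm(
  series=[0,0,0,0,0,-0.001,-1,0,0,0,0,0,-0.001,-1],
)

```text
clock: 21.55
eef_pos: [562.8, -53.5, 90.5]
eef_rot: [-1.527, 1.571, -2.91]
wrist_force: [-0.2, -0.2, 0.8]
finger_gap: 0.4
```

Emit:
jog_arm(
  series=[0,0,0,0,0,-0.001,-1,0,0,0,0,0,-0.001,-1],
)

```text
clock: 21.8
eef_pos: [562.8, -53.5, 89.5]
eef_rot: [-1.914, 1.571, 2.987]
wrist_force: [-0.8, 0.0, -0.1]
finger_gap: 0.7
```

Emit:
jog_arm(
  series=[0,0,0,0,0,-0.001,-1,0,0,0,0,0,-0.001,-1],
)

```text
clock: 22.05
eef_pos: [562.8, -53.5, 88.6]
eef_rot: [1.098, 1.571, -0.285]
wrist_force: [-0.1, 0.1, 0.5]
finger_gap: 0.2
```

Emit:
jog_arm(
  series=[0,0,0,0,0,-0.001,-1,0,0,0,0,0,-0.001,-1],
)

```text
clock: 22.3
eef_pos: [562.9, -53.6, 88.4]
eef_rot: [1.214, 1.57, -0.169]
wrist_force: [-3.9, 0.9, 9.8]
finger_gap: 0.1
```

Emit:
jog_arm(
  series=[0,0,0,0,0,-0.001,-1,0,0,0,0,0,-0.001,-1,0,0,0,0,0,-0.001,-1],
)

```text
clock: 22.68
eef_pos: [563.0, -53.5, 88.1]
eef_rot: [1.215, 1.57, -0.168]
wrist_force: [-7.8, 1.8, 17.6]
finger_gap: 0.2
```

```bash
python3 - <<'E'
from h import *
snap("s11","scene")
z=load('s11')["color"][50:240,120:300];cv2.imwrite("pics/s11c.png",cv2.convertScaleAbs(cv2.resize(z,None,fx=3.1,fy=3.1,interpolation=cv2.INTER_CUBIC),alpha=1.5))
E
```

```text
{'clock': np.float64(22.675), 'eef_pos': array([562.994, -53.546,  88.121]), 'eef_rot': array([ 1.215,  1.57 , -0.168]), 'joints': array([-0.16 ,  0.452,  1.596, -0.   ,  1.093, -0.348]), 'wrist_force': array([-7.825,  1.791, 17.634]), 'finger_gap': np.float64(0.223)}
```

View pics/s11c.png

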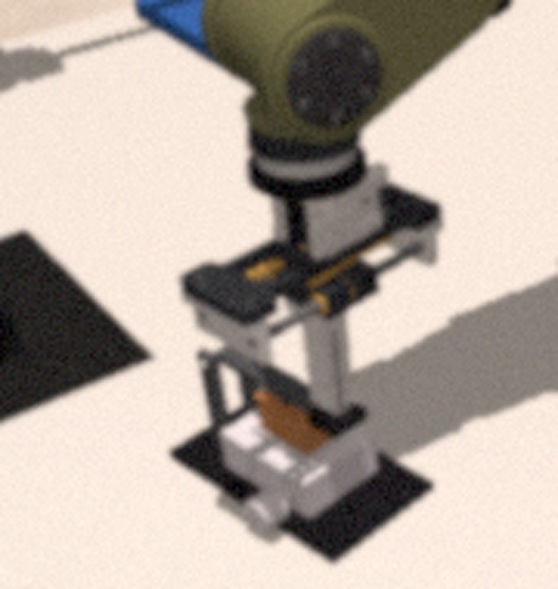

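The clamp is pressed down on a firm stop at 17.6 N. I'll retreat straight up and back, then check.

Emit:
jog_arm(
  series=[0,0,0,0,0,0.004,-1,0,0,0,0,0,0.02,-1,0,0,0,0,0,0.06,-1,0,0,0,0,0,0.11,-1,0,0,0,0,0.02,0.15,-1,0,0,0,0,0.04,0.19,-1,0,0,0,-0.02,0.06,0.21,-1,0,0,0,-0.02,0.06,0.21,-1,0,0,0,-0.02,0.06,0.21,-1,0,0,0,-0.02,0.06,0.21,-1],
)

```text
clock: 23.98
eef_pos: [542.9, 5.9, 295.6]
eef_rot: [-1.764, 1.569, 3.136]
wrist_force: [-0.6, -0.2, 0.6]
finger_gap: 1.0
```

```bash
python3 - <<'E'
from h import *
yaw=np.deg2rad(-79.2);ex=np.array([np.cos(yaw),np.sin(yaw)]);ey=np.array([-ex[1],ex[0]])
for n,cam in(("w12","wrist"),("s12","scene"),("t12","top")):
    c=snap(n,cam);W=unproj_all(c,c["pose"])
    L=np.stack([(W[...,:2]-[571.6,-99.5])@ex,(W[...,:2]-[571.6,-99.5])@ey],-1)
    m=(W[...,2]>80)&(W[...,2]<110)&(L[...,0]<65)&(L[...,0]>-70)&(abs(L[...,1])<20)
    q=np.c_[L[m],W[m][:,2]]
    for lo in range(-70,60,20):
        s=q[(q[:,0]>=lo)&(q[:,0]<lo+20)]
        if len(s)>3: print(n,lo,len(s),"z med",np.median(s[:,2]).round(1),"y",s[:,1].min().round(1),s[:,1].max().round(1))
    b=q[(q[:,0]<55)&(abs(q[:,1])<8)]
    if len(b)>10: print("  slope",np.polyfit(b[:,0],b[:,2],1).round(4))
    t=(abs(L[...,0])<22)&(abs(L[...,1])<14)&(W[...,2]>60)&(W[...,2]<80)
    if t.sum(): print("  block top",t.sum(),np.median(W[t][:,2]).round(1))
z=load('s12')["color"][50:240,120:300];cv2.imwrite("pics/s12c.png",cv2.convertScaleAbs(cv2.resize(z,None,fx=3.1,fy=3.1,interpolation=cv2.INTER_CUBIC),alpha=1.5))
E
```

```text
{'clock': np.float64(23.975), 'eef_pos': array([542.857,   5.912, 295.604]), 'eef_rot': array([-1.764,  1.569,  3.136]), 'joints': array([-0.057,  0.232,  1.394, -0.   ,  1.517, -0.244]), 'wrist_force': array([-0.596, -0.204,  0.554]), 'finger_gap': np.float64(1.046)}
w12 -70 288 z med 89.9 y -17.0 15.7
w12 -50 21 z med 89.8 y -11.6 15.6
  slope [ 0.1381 97.4658]
{'clock': np.float64(24.025), 'eef_pos': array([542.852,   5.963, 295.667]), 'eef_rot': array([-1.816,  1.569,  3.083]), 'joints': array([-0.056,  0.232,  1.394,  0.   ,  1.517, -0.244]), 'wrist_force': array([-0.009, -0.636, -0.488]), 'finger_gap': np.float64(0.419)}
s12 -70 104 z med 89.0 y -15.4 20.0
s12 -50 80 z med 89.5 y -13.4 19.7
s12 -30 59 z med 88.8 y -8.5 13.1
s12 -10 57 z med 89.3 y -7.1 13.0
s12 10 51 z med 89.2 y -6.9 11.6
s12 30 54 z med 89.0 y -9.9 12.1
s12 50 42 z med 89.1 y -14.8 19.6
  slope [6.7000e-03 8.9358e+01]
  block top 36 75.8
{'clock': np.float64(24.075), 'eef_pos': array([542.863,   6.003, 295.786]), 'eef_rot': array([-1.778,  1.569,  3.121]), 'joints': array([-0.056,  0.232,  1.394, -0.   ,  1.517, -0.244]), 'wrist_force': array([ 0.421, -0.18 , -0.515]), 'finger_gap': np.float64(0.367)}
t12 -30 69 z med 89.9 y -10.7 9.5
t12 -10 50 z med 89.4 y -11.8 12.6
t12 50 55 z med 89.4 y -15.0 19.6
  slope [-3.80000e-03  8.98557e+01]
  block top 24 76.2
```

View pics/s12c.png

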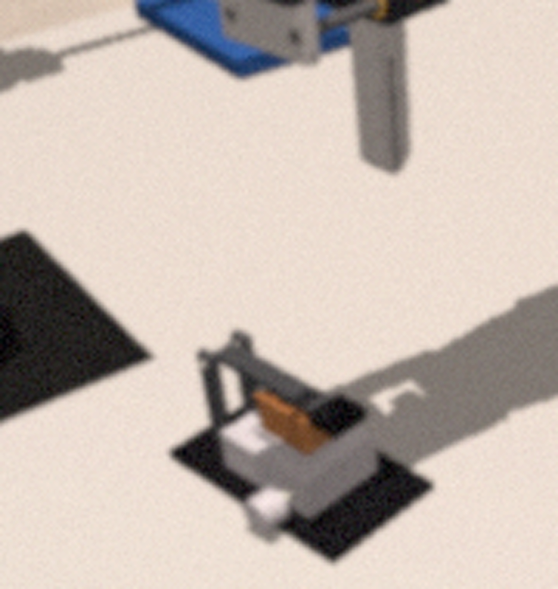

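View pics/s12.png

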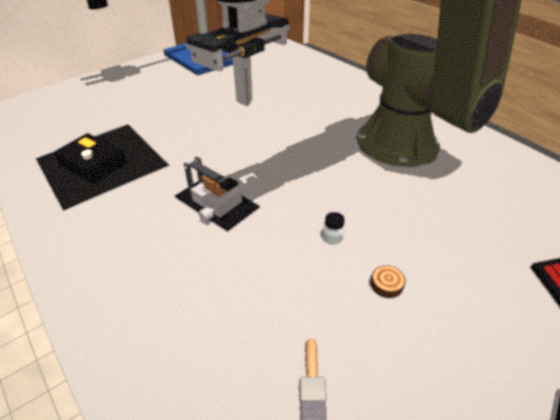

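View pics/w12.png

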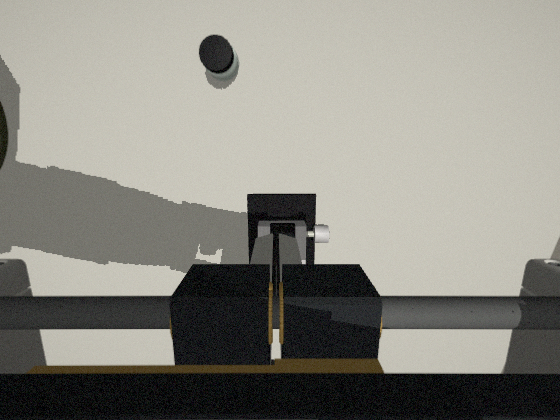

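The bar lies level over the specimen: its slope is within ±0.007 and its top is at about 89.5 mm all along. The jar (334,228), disc (388,280) and brush (312,350) are where they started, and the arm is clear.

```bash
python3 -c "
from cell import manip
print(manip.sign_off())"
```

```text
the job is handed in; nothing more can be done
None
```

The specimen is fully home in the well with the clamp bar shut on it, and I handed the job in at about 24 s of the 64 s allowed.

- **Specimen:** I gripped it across its 30 mm wood and lowered it foot down into the well. It first rested about 5 mm proud, gave way under about 5 N, then met a hard stop at 23.5 N. After release its top was level and 34 mm above the rim, as it should be when home.
- **Clamp:** Only after that check did I push the tab over with closed fingers and press it onto a firm stop at 17.6 N. After I backed off, the scene and top cameras showed the bar level along its length (slope within 0.007, top at about 89.5 mm). The specimen top was still at about 76 mm.
- **Other objects:** The jar, disc and brush are where they started, and the arm is touching nothing.

**What disagreed:**
- **Fingertips:** They showed at about the TCP height, not 19 mm ahead of it. My first push at the tab therefore passed just above it without moving it, and I repeated it lower.
- **Cameras:** They disagreed by 2 to 3 mm on the well's position. I used the wrist camera's value, and the foot entered freely.
- **Wrist camera on the bar:** In the last wrist view the fingers hid most of the bar. It saw only the tab, at 89.9 mm, and its slope fit was meaningless.

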